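# Stamp the packed kit's slip

## Task

Just one of the black radio kits on the table still has an empty circle on its packing slip. Stand the green-headed stamp centred on that empty circle and press its head all the way down to the stop, then let the head spring back up and leave the stamp standing upright there. Leave the red stamp where it is.

Things in the scene. Friction and masses are not known exactly. Their poses are not given: they have to be found in the camera images.
- stamp_green: The pass stamp: a loose, round, self-inking stamp standing upright, 100 mm tall, about 130 g body and 30 g head. Black body 56 mm across at the foot, 46 mm above that, its shoulder 51 mm above the underside, with a green band; on top of it a 14 mm steel stem and a round green knob (the plunger head), 36 mm across, from 68 to 100 mm above the underside. It can be gripped by the knob and lifted by it from above. Origin: centre of the underside; z up its axis.
- head_green (a joint): How far the green stamp's head is pushed down into the body, in m: 0 is fully up, 0.012 is the stop. A spring pushes it back up: about 3 N starts it moving, about 10 N brings it to the stop.
- blank_circle (a point): Centre of the empty printed circle (72 mm across, thin dark outline) on the white packing slip on top of the kit that is not yet stamped, on the paper's upper face, 72 mm above the table. z is up. The kit is a black box 200 x 150 x 70 mm, fixed; its slip is 170 x 120 mm, and the circle's centre lies 35 mm from the slip's centre along the long side, towards the robot. An equal kit and the stock boxes along the far edge look alike, but their circles already hold a green mark.
- stamp_red: The reject stamp: same shape and size as the green one but with a red knob and band, standing loose on the table. To be left alone. Origin: centre of its underside; z up its axis.
Things that resemble listed ones, but are neither listed nor needed, are in the scene too. What is shaped like the stamp_green but purple or yellow is not meant.

How it is judged:
On the way:
1. the green stamp stands on the empty circle and its head is pressed down to the stop (value of joint head_green above 0.0105 m and horizontal distance between stamp_green and blank_circle below 0.02 m and z of stamp_green in the frame of blank_circle between -0.006 and 0.006 m and angle between stamp_green's own z axis and vertical below 0.18 rad), for 0.1 s.
At the end, for the whole second after the job is handed in: Pressed there to the stop (10.5 of 12 mm or more), the green stamp stands still, upright (10 degrees), on the paper within 20 mm of the empty circle's centre, its head up again (within 2 mm); the red stamp stands upright within 30 mm of its start (horizontal distance between stamp_green and blank_circle below 0.02 m and z of stamp_green in the frame of blank_circle between -0.006 and 0.006 m and angle between each of stamp_green, stamp_red's own z axis and vertical below 0.18 rad and value of joint head_green below 0.002 m and linear speed of stamp_green below 0.01 m/s and distance of stamp_red from where it was at the start of the episode below 0.03 m); the robot touches nothing.
It fails at once if the red stamp is shifted by more than 30 mm or knocked over (distance of stamp_red from where it was at the start of the episode above 0.03 m or angle between stamp_red's own z axis and vertical above 0.5 rad).
It also fails if it takes over 40 s, if anything falls off the work surface, if the arm or the gripper's body presses on something with over 40 N, if the wrist force passes 120 N, or if a joint passes its speed limit or range.

## Robot

A 6-joint arm with a two-finger parallel gripper is mounted at the origin on the work surface. World frame = base frame: x ahead of the robot, y to its left, z up, the work surface at z = 0. Lengths are in m, angles in rad, forces in N, time in s.
With the tool pointing down it reaches from about 0.275 to 0.75 m from the base axis. Payload 10.2 kg.
Tool frame: the origin (TCP) lies midway between the tips of the shut fingers; the grasp point (between the pads) lies 19 mm behind it; z points along the fingers, y is the line along which they close (so a half turn about z gives the same grasp; the last joint's range is limited). The gripper opens to 85 mm and grips with 20 to 120 N. Pads are 22 mm wide; open, the fingers measure 114 mm over their backs; the gripper's body (76 mm by 85 mm) begins 54 mm behind the grasp point. The pads swing forward as they close: fully open they stand 13 mm farther back than shut.
Start: joints at [1.003, 0.313, 1.498, -0, 1.331, -0.223], TCP at [0.177, 0.494, 0.231] pointing down, gripper open.
Joint ranges: [-2.94, 2.94], [-0.97, 2.17], [0.19, 2.56], [-1.23, 4.37], [0.02, 3.11], [-2.88, 2.88]. Speed limits (rad/s): [2.39, 2.39, 3.01, 3.14, 3.14, 3.14].

## Interface

Orientations are given as a unit quaternion [w, x, y, z].
In Python, from station import status, capture, job gives the robot as it stands.
- The arm moves only by the tool play_rows, never from a script. Its argument "increments" is a list of rows, each a list of 7 numbers: the finger opening in cm, from 0 to 8.54, then the shift along the tool's x, y, z in cm, then the turn, a rotation vector about the tool's x, y, z in rad. A call has 1 to 20 rows; each row shifts and turns the commanded pose from where the row before left it, along the tool's axes as they then stand; what a row does not reach is not made up. A row lasts 1/10 s, in which the tool goes at most 50 mm and 8.59 degrees, less where a joint would pass 70% of its speed; a pose out of reach is approached as far as the arm can. A call is refused whole if a number of a shift passes 5 or a number of a turn 0.15, either way. A call with a gripper value outside its range is refused whole. The fingers move at their own pace and stop on an object; the grip force is fixed at half the most. Time passes only in rows, so rows that do not move let the fingers close. It gives the time, the measured TCP pose, the force, the opening and the grip force at its end, in the units of the state.
- status.get_obs(): the state, without advancing time (a new reading comes with each control period).
- capture(name): name is "side" or "top"; returns a dict with "pixels" (400x640x3 uint8, red, green, blue), "depth" (400x640 float32, m along the optical axis (not along the pixel's ray), 0 where there is no reading), "fx", "fy", "cx", "cy" (pixels), "dist_coeffs" ([k1, k2, p1, p2, k3] as OpenCV has them; the pictures are not rectified), "xyz" and "attitude" of the camera in the world. Camera axes: x right, y down, z forward; pixel columns grow to the right and rows downward; lengths in m; the calibration is good to about 2 mm. A picture is of the moment at which its call begins.
- job.close_job(): hands the job in; it is judged then, once.
The state is a dict: "time_s": time; "qpos": joint angles; "dq": joint speeds; "tau": joint torques, N m; "tool_pos": TCP position; "tool_rot": TCP orientation; "contact_force": force on the tool from outside, world axes, zero at the start; "ft_torque": the same for the moment, N m; "finger_gap": opening from 0.0 (shut) to 1.0 (fully open); "gripper_force": force on a finger pad.
Only numpy, scipy, OpenCV 4.12 (cv2) and the standard library are available. Lean on these libraries where they do the work, as an engineer would, in place of code of your own. Each camera call takes 0.05 s, during which the arm holds its last target. There are 200 camera calls.

## Working session

There is one attempt and no reset: what is moved stays moved. The work goes in short steps, Python scripts to look and compute and a tool call to move; the robot and the scene stay as the last step left them, time stands still between calls to the robot, and variables do not carry over. Pictures are saved under pics/ and viewed, at most 10 in all, crops included, and the job is handed in when it is done.

Besides the shell and the picture viewer there is one more tool, called as name(argument=value, ...) on one line, values as JSON. play_rows: Moves the arm, as the interface text tells. Its arguments: {"type":"object","properties":{"increments":{"type":"array","items":{"type":"array","items":{"type":"number"}}}},"required":["increments"]}

```bash
mkdir -p pics; cat > h.py <<'E'
import numpy as np, cv2, pickle
from scipy.spatial.transform import Rotation as R
from station import status, capture, job
def snap(cam,name):
    c=capture(cam); pickle.dump(c,open(f'pics/{name}.pkl','wb'))
    cv2.imwrite(f'pics/{name}.png',c['pixels'][:,:,::-1]); return c
def load(n): return pickle.load(open(f'pics/{n}.pkl','rb'))
def rot(c):
    a=np.array(c['attitude'],float)
    return a if a.shape==(3,3) else R.from_quat(np.r_[a[1:],a[0]]).as_matrix()
def ray(c,u,v):
    K=np.array([[c['fx'],0,c['cx']],[0,c['fy'],c['cy']],[0,0,1]])
    p=cv2.undistortPoints(np.array([[[u,v]]],float),K,np.array(c['dist_coeffs'],float))[0,0]
    return np.r_[p,1]
def at_depth(c,u,v): return np.array(c['xyz'])+rot(c)@(ray(c,u,v)*c['depth'][int(v),int(u)])
def at_z(c,u,v,z):
    d=rot(c)@ray(c,u,v); o=np.array(c['xyz']); return o+d*(z-o[2])/d[2]
E
python3 - <<'E'
from h import *
for n in('top','side'):
    c=snap(n,n+'0'); print(n,c['xyz'],c['attitude'],c['fx'])
o=status.get_obs(); print(o)
E
```

```text
top [ 0.42725272 -0.01164434  1.12444201] [-0.03476257  0.70598493 -0.70559532  0.05012081] 517.7303380708785
side [ 0.3473109  -0.61165998  0.74168154] [-0.36390236  0.91580446 -0.15975087  0.05793894] 389.735239903026
{'time_s': 0.1, 'qpos': array([ 1.00262849e+00,  3.13392500e-01,  1.49835018e+00,  2.43977091e-06,
        1.33100447e+00, -2.23418260e-01]), 'dq': array([-0.0005377 ,  0.00093812, -0.00127322, -0.00093006, -0.00216541,
        0.0022379 ]), 'tau': array([ 3.84452491e-03, -4.12896895e+01, -2.60141391e+01, -4.54117571e-05,
        3.07553244e-03, -4.17255956e-05]), 'tool_pos': array([0.17732431, 0.49390595, 0.23079721]), 'tool_rot': array([-2.23644394e-04,  1.71522683e-01,  9.85180002e-01, -5.32162297e-04]), 'contact_force': array([ 0.34453657, -0.1003283 ,  0.04071389]), 'ft_torque': array([ 0.01730337, -0.02150212,  0.02161215]), 'gripper_force': 0.0, 'finger_gap': 0.9995749172861635}
```

View pics/top0.png

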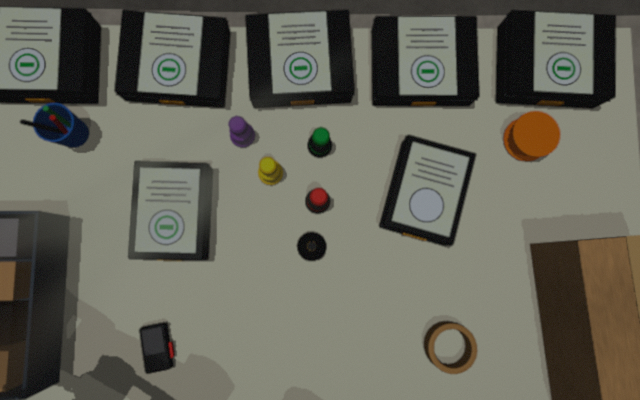

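View pics/side0.png

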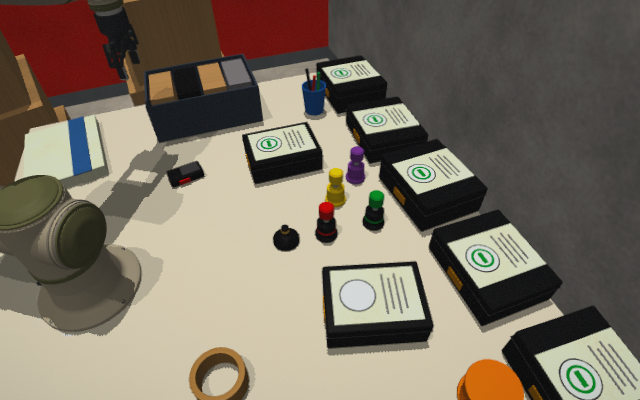

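The top picture shows five round knobs or circular bodies: purple (237,124), yellow (268,164), green (320,135), red (319,198) and a headless black base (312,246). Only the one at (320,135) has a green knob and band. Every slip circle holds a green mark except the one at (426,205), which looks empty. I'll confirm both in one crop and measure them.

```bash
python3 - <<'E'
from h import *
t=load('top0'); s=load('side0')
a=t['pixels'][105:265,285:485,::-1]
cv2.imwrite('pics/crop0.png',cv2.resize(a,None,fx=4,fy=3.75,interpolation=cv2.INTER_CUBIC))
np.set_printoptions(precision=4,suppress=True)
print('green top d',at_depth(t,320,134),'z',at_z(t,320,134,.1))
print('red',at_depth(t,319,196),at_z(t,319,196,.1))
print('circ',at_depth(t,426,205),at_z(t,426,205,.072))
print('side circ',at_z(s,357,295,.072),'green',at_z(s,376,196,.1),'red',at_z(s,326,208,.1))
# hsv blobs
def blob(c,lo,hi,box):
    h=cv2.cvtColor(c['pixels'],cv2.COLOR_RGB2HSV); m=cv2.inRange(h,lo,hi)
    x0,y0,x1,y1=box; k=np.zeros_like(m); k[y0:y1,x0:x1]=m[y0:y1,x0:x1]
    v,u=np.nonzero(k); return u.mean(),v.mean(),u.min(),u.max(),v.min(),v.max()
print(blob(t,(50,120,60),(85,255,255),(300,115,345,160)))
E
```

```text
green top d [ 0.6766 -0.043   0.1021] z [ 0.6771 -0.0431  0.1   ]
red [ 0.5505 -0.0408  0.1024] [ 0.5508 -0.0409  0.1   ]
circ [ 0.5363 -0.2615  0.0698] [ 0.536  -0.2609  0.072 ]
side circ [ 0.5371 -0.2605  0.072 ] green [ 0.6728 -0.0498  0.1   ] red [ 0.5507 -0.0458  0.1   ]
(np.float64(320.4714285714286), np.float64(135.56666666666666), np.int64(312), np.int64(328), np.int64(128), np.int64(143))
```

View pics/crop0.png

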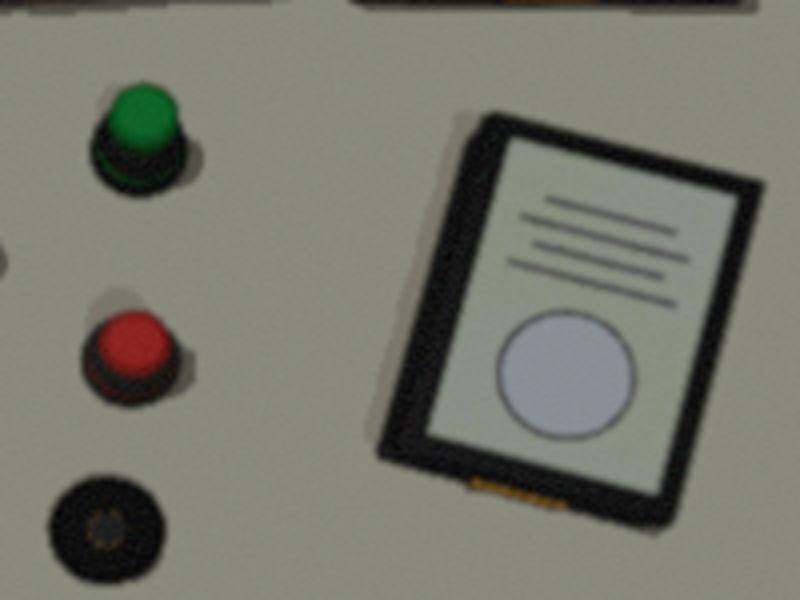

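The crop shows the green-knobbed stamp, with its knob top at about (321,135) full-frame, and a truly empty circle at (426.5,205). The two cameras agree on the circle at (0.536,-0.261) to about 1 mm, and the heights match at 0.102 and 0.070. I'm approaching above the green stamp at about (0.675,-0.046).

play_rows(increments=[[8.5, -3.6, -1.89, 0.1, 0, 0, 0], [8.5, -3.6, -1.89, 0.1, 0, 0, 0], [8.5, -3.6, -1.89, 0.1, 0, 0, 0], [8.5, -3.6, -1.89, 0.1, 0, 0, 0], [8.5, -3.6, -1.89, 0.1, 0, 0, 0], [8.5, -3.6, -1.89, 0.1, 0, 0, 0], [8.5, -3.6, -1.89, 0.1, 0, 0, 0], [8.5, -3.6, -1.89, 0.1, 0, 0, 0], [8.5, -3.6, -1.89, 0.1, 0, 0, 0], [8.5, -3.6, -1.89, 0.1, 0, 0, 0], [8.5, -3.6, -1.89, 0.1, 0, 0, 0], [8.5, -3.6, -1.89, 0.1, 0, 0, 0], [8.5, -3.6, -1.89, 0.1, 0, 0, 0], [8.5, -3.6, -1.89, 0.1, 0, 0, 0], [8.5, -3.6, -1.89, 0.1, 0, 0, 0], [8.5, -3.6, -1.89, 0.1, 0, 0, 0], [8.5, -3.6, -1.89, 0.1, 0, 0, 0], [8.5, -3.6, -1.89, 0.1, 0, 0, 0], [8.5, 0, 0, 0, 0, 0, 0], [8.5, 0, 0, 0, 0, 0, 0]])

```text
time_s: 2.1
tool_pos: [0.6722, -0.0455, 0.2121]
tool_rot: [-0.001, 0.172, 0.985, 0.0]
contact_force: [-0.3, 0.6, -0.1]
finger_gap: 0.992
gripper_force: 0.0
```

```bash
cat >> h.py <<'E'
def delta(target):
    o=status.get_obs(); q=o['tool_rot']; r=R.from_quat(np.r_[q[1:],q[0]])
    np.set_printoptions(precision=4,suppress=True)
    print('t',o['time_s'],'pos',o['tool_pos'],'rot',q,'F',o['contact_force'],'gap',o['finger_gap'],'grip',o['gripper_force'])
    print('tool z',r.as_matrix()[:,2],'delta cm',100*r.inv().apply(np.array(target)-o['tool_pos']))
E
python3 - <<'E'
from h import *
delta([.675,-.046,.07])
s=load('side0')
# knob-top centre from green blob bounding cols in the side view
h=cv2.cvtColor(s['pixels'],cv2.COLOR_RGB2HSV); m=cv2.inRange(h,(50,120,60),(85,255,255)); k=np.zeros_like(m); k[185:218,362:390]=m[185:218,362:390]
v,u=np.nonzero(k); print(u.min(),u.max(),u.mean(),v.min(),v.max(),v.mean()); print(at_z(s,u.mean(),v.mean(),.084))
t=load('top0'); print(at_z(t,320.5,135.6,.094))
E
```

```text
t 2.1 pos [ 0.6722 -0.0455  0.2121] rot [-0.0009  0.172   0.9851  0.0001] F [-0.3009  0.624  -0.0607] gap 0.991860738316449 grip 0.0
tool z [-0.0018  0.0006 -1.    ] delta cm [-0.3037  0.0503 14.2119]
369 383 375.78306878306876 190 207 198.2962962962963
[ 0.6772 -0.0426  0.084 ]
[ 0.6752 -0.0443  0.094 ]
```

Both cameras put the knob at (0.676,-0.0435). I'm descending and gripping.

play_rows(increments=[[8.5, -0.3, 0.3, 2.5, 0, 0, 0], [8.5, 0, 0, 2.5, 0, 0, 0], [8.5, 0, 0, 2.5, 0, 0, 0], [8.5, 0, 0, 2.5, 0, 0, 0], [8.5, 0, 0, 2.2, 0, 0, 0], [8.5, 0, 0, 1.8, 0, 0, 0], [8.5, 0, 0, 0, 0, 0, 0], [2, 0, 0, 0, 0, 0, 0], [2, 0, 0, 0, 0, 0, 0], [2, 0, 0, 0, 0, 0, 0], [2, 0, 0, 0, 0, 0, 0], [2, 0, 0, 0, 0, 0, 0], [2, 0, 0, 0, 0, 0, 0], [2, 0, 0, 0, 0, 0, 0]])

```text
time_s: 3.5
tool_pos: [0.6764, -0.0434, 0.0737]
tool_rot: [0.0, 0.172, 0.985, 0.0]
contact_force: [-0.2, -0.6, 3.2]
finger_gap: 0.399
gripper_force: 60.6
```

The opening is about 34 mm with 60 N on the pads, which fits the 36 mm knob. I'm lifting straight up.

play_rows(increments=[[2, 0, 0, -1, 0, 0, 0], [2, 0, 0, -2, 0, 0, 0], [2, 0, 0, -2.5, 0, 0, 0], [2, 0, 0, -2.5, 0, 0, 0], [2, 0, 0, -2.5, 0, 0, 0], [2, 0, 0, -1.5, 0, 0, 0], [2, 0, 0, 0, 0, 0, 0], [2, 0, 0, 0, 0, 0, 0]])

```text
time_s: 4.3
tool_pos: [0.6758, -0.0432, 0.1925]
tool_rot: [-0.001, 0.172, 0.985, -0.0]
contact_force: [-0.7, -0.7, -1.4]
finger_gap: 0.395
gripper_force: 60.7
```

```bash
python3 - <<'E'
from h import *
delta([.5365,-.261,.195])
s=snap('side','side1'); t=snap('top','top1')
cv2.imwrite('pics/c1.png',cv2.resize(s['pixels'][80:280,260:500,::-1],None,fx=3,fy=3))
E
```

```text
t 4.3 pos [ 0.6758 -0.0432  0.1925] rot [-0.0007  0.1715  0.9852 -0.    ] F [-0.7366 -0.7233 -1.4061] gap 0.3950384753869948 grip 60.651394701126264
tool z [-0.0013  0.0002 -1.    ] delta cm [  5.7514 -25.2026  -0.236 ]
```

View pics/c1.png

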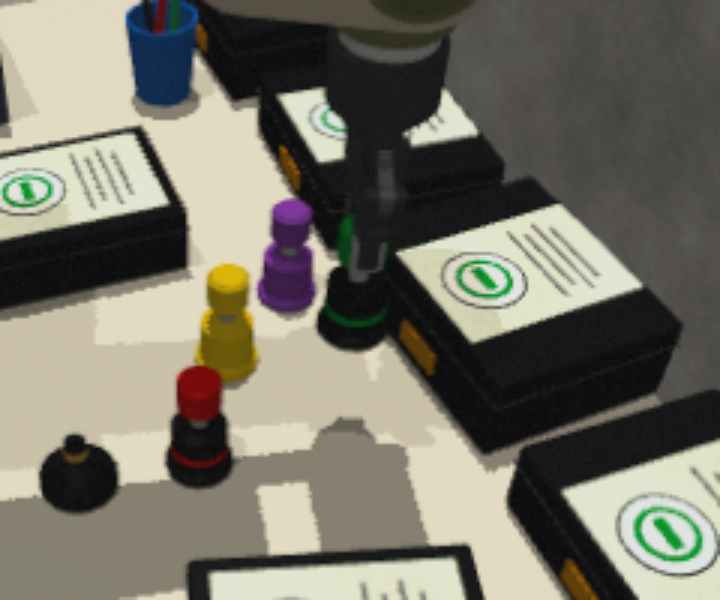

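The stamp hangs upright at crop (354,310), and the red stamp at (200,430) hasn't been touched. I'm carrying it to the circle, with about 46 mm clearance over the paper.

play_rows(increments=[[2, 0.3, -1.2, 0, 0, 0, 0], [2, 0.6, -2.5, 0, 0, 0, 0], [2, 0.7, -3, 0, 0, 0, 0], [2, 0.7, -3, 0, 0, 0, 0], [2, 0.7, -3, 0, 0, 0, 0], [2, 0.7, -3, 0, 0, 0, 0], [2, 0.7, -3, 0, 0, 0, 0], [2, 0.6, -3, 0, 0, 0, 0], [2, 0.5, -2.3, 0, 0, 0, 0], [2, 0.25, -1.2, 0, 0, 0, 0], [2, 0, 0, 0, 0, 0, 0], [2, 0, 0, 2, 0, 0, 0], [2, 0, 0, 1, 0, 0, 0], [2, 0, 0, 0.5, 0, 0, 0], [2, 0, 0, 0, 0, 0, 0], [2, 0, 0, 0, 0, 0, 0]])

```text
time_s: 6.0
tool_pos: [0.5372, -0.2609, 0.1588]
tool_rot: [0.0, 0.171, 0.985, -0.0]
contact_force: [-0.9, -0.3, -1.3]
finger_gap: 0.396
gripper_force: 60.6
```

```bash
python3 - <<'E'
from h import *
delta([.5365,-.261,.1457])
s=snap('side','side2'); t=snap('top','top2')
a=cv2.resize(s['pixels'][190:370,290:470,::-1],(400,400)); b=cv2.resize(t['pixels'][120:260,360:500,::-1],(400,400))
cv2.imwrite('pics/c2.png',np.hstack([a,b]))
E
```

```text
t 6.0 pos [ 0.5372 -0.2609  0.1588] rot [ 0.0003  0.1713  0.9852 -0.0001] F [-0.9011 -0.263  -1.3052] gap 0.3960626206904356 grip 60.64883016224485
tool z [ 0.0006 -0.0004 -1.    ] delta cm [ 0.0657 -0.0386  1.3114]
```

View pics/c2.png

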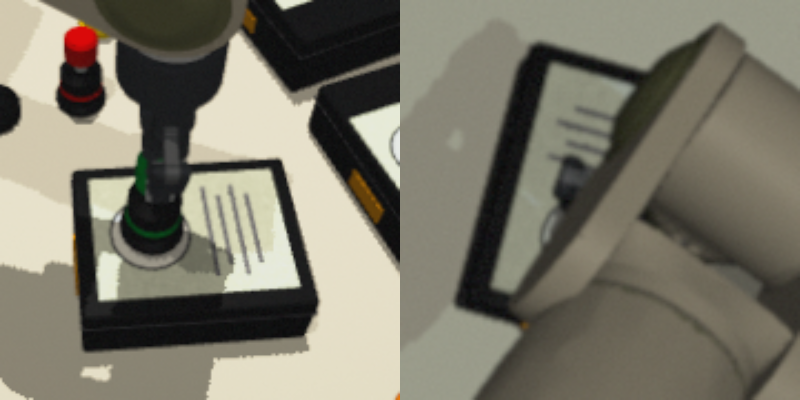

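Left half: the stamp hovers upright over the circle, foot at about (152,235) and circle centred near (150,238), consistent with the ~13 mm hover. Right half: the arm hides it from the top camera. I'm lowering and starting the press.

play_rows(increments=[[2, 0, 0, 0.6, 0, 0, 0], [2, 0, 0, 0.5, 0, 0, 0], [2, 0, 0, 0.3, 0, 0, 0], [2, 0, 0, 0.3, 0, 0, 0], [2, 0, 0, 0.3, 0, 0, 0], [2, 0, 0, 0.2, 0, 0, 0], [2, 0, 0, 0, 0, 0, 0], [2, 0, 0, 0, 0, 0, 0]])

```text
time_s: 6.9
tool_pos: [0.5371, -0.2612, 0.1373]
tool_rot: [0.0, 0.172, 0.985, -0.0]
contact_force: [-2.9, 1.0, 7.9]
finger_gap: 0.402
gripper_force: 61.7
```

At about 8.4 mm of travel the force is about 8 N, as the spring data predict. I'm pressing on to the stop.

play_rows(increments=[[2, 0, 0, 0.2, 0, 0, 0], [2, 0, 0, 0.2, 0, 0, 0], [2, 0, 0, 0.1, 0, 0, 0], [2, 0, 0, 0, 0, 0, 0], [2, 0, 0, 0, 0, 0, 0]])

```text
time_s: 7.4
tool_pos: [0.5374, -0.2614, 0.1345]
tool_rot: [0.001, 0.171, 0.985, -0.001]
contact_force: [-7.0, 2.8, 23.7]
finger_gap: 0.398
gripper_force: 63.2
```

The force has jumped to 24 N, well past the 10 N the spring needs, so the head is on the stop. I'm holding a moment, then rising so the head springs up.

play_rows(increments=[[2, 0, 0, 0.1, 0, 0, 0], [2, 0, 0, 0, 0, 0, 0], [2, 0, 0, 0, 0, 0, 0], [2, 0, 0, -0.3, 0, 0, 0], [2, 0, 0, -0.3, 0, 0, 0], [2, 0, 0, -0.3, 0, 0, 0], [2, 0, 0, -0.3, 0, 0, 0], [2, 0, 0, -0.3, 0, 0, 0], [2, 0, 0, 0, 0, 0, 0], [2, 0, 0, 0, 0, 0, 0], [2, 0, 0, 0, 0, 0, 0]])

```text
time_s: 8.5
tool_pos: [0.5369, -0.2611, 0.1452]
tool_rot: [0.0, 0.172, 0.985, -0.0]
contact_force: [-0.7, 0.4, 3.5]
finger_gap: 0.398
gripper_force: 61.2
```

The grip height and the 3.5 N preload match the head being up again. I'm releasing and withdrawing straight up.

play_rows(increments=[[5, 0, 0, 0, 0, 0, 0], [8.5, 0, 0, 0, 0, 0, 0], [8.5, 0, 0, 0, 0, 0, 0], [8.5, 0, 0, 0, 0, 0, 0], [8.5, 0, 0, 0, 0, 0, 0], [8.5, 0, 0, -1, 0, 0, 0], [8.5, 0, 0, -2, 0, 0, 0], [8.5, 0, 0, -3, 0, 0, 0], [8.5, 0, 0, -4, 0, 0, 0], [8.5, 0, 0, -3, 0, 0, 0], [8.5, 2, 4, 0, 0, 0, 0], [8.5, 2, 4, 0, 0, 0, 0], [8.5, 2, 4, 0, 0, 0, 0], [8.5, 2, 4, 0, 0, 0, 0], [8.5, 0, 0, 0, 0, 0, 0], [8.5, 0, 0, 0, 0, 0, 0]])

```text
time_s: 10.1
tool_pos: [0.5157, -0.0829, 0.2762]
tool_rot: [0.001, 0.171, 0.985, -0.0]
contact_force: [-0.1, -0.9, 0.4]
finger_gap: 0.999
gripper_force: 0.0
```

```bash
python3 - <<'E'
from h import *
delta([.5365,-.261,.1457])
s=snap('side','side3'); t=snap('top','top3')
a=cv2.resize(s['pixels'][190:370,290:470,::-1],(400,400)); b=cv2.resize(t['pixels'][120:260,360:500,::-1],(400,400))
cv2.imwrite('pics/c3.png',np.hstack([a,b]))
h=cv2.cvtColor(s['pixels'],cv2.COLOR_RGB2HSV); m=cv2.inRange(h,(50,120,60),(85,255,255)); k=np.zeros_like(m); k[230:340,330:390]=m[230:340,330:390]
n,l,st,ce=cv2.connectedComponentsWithStats(k)
for i in range(1,n):
    if st[i,4]>20: print(st[i],ce[i],at_z(s,*ce[i],.072+.084),at_z(s,*ce[i],.072+.02))
E
```

```text
t 10.1 pos [ 0.5157 -0.0829  0.2762] rot [ 0.0007  0.1708  0.9853 -0.0003] F [-0.1391 -0.8729  0.3576] gap 0.9988711326835336 grip 0.0
tool z [ 0.0012 -0.0008 -1.    ] delta cm [ -7.9294 -16.0685  13.0698]
[350 260  21  24 387] [359.8966 270.9354] [ 0.5373 -0.2611  0.156 ] [ 0.558  -0.2228  0.092 ]
```

View pics/c3.png

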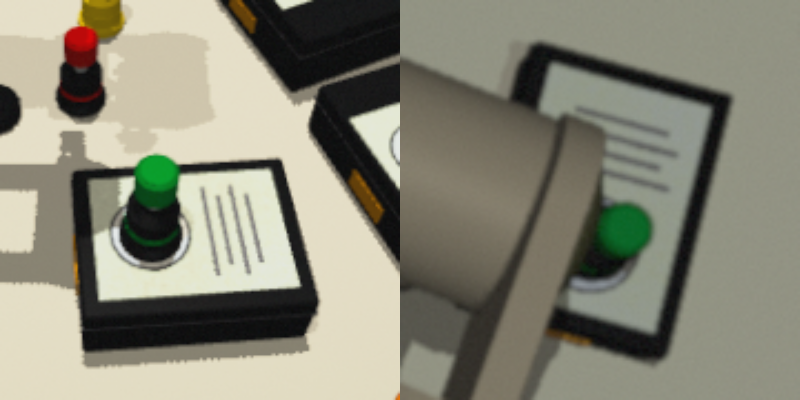

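The stamp stands upright and centred in the circle: knob at crop (157,180), foot ring concentric at (151,235), measured (0.537,-0.261) with the head at full height. The red stamp hasn't moved and the gripper is clear, so I'm handing in.

```bash
python3 -c "
from station import job; print(job.close_job())"
```

```text
the job is handed in; nothing more can be done
None
```

The green stamp stands upright within about 1 mm of the empty circle's centre, its head pressed to the stop (about 24 N read at the wrist, where 10 N is enough) and sprung back up; the red stamp was left untouched, and I handed the job in about 10 s into the 40 s limit, with no verdict returned.

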